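# Stop the flash stand rocking and shut its bay

## Robot

A 7-joint arm with a two-finger parallel gripper is mounted at the origin on the work surface. World frame = base frame: x ahead of the robot, y to its left, z up, the work surface at z = 0. Lengths are in m, angles in degrees, forces in N, time in s.
With the tool pointing down it reaches from about 0.425 to 0.875 m from the base axis. Payload 4.7 kg.
Tool frame: the origin (TCP) lies between the finger pads; the fingertips stand 22 mm ahead of it and the grasp point (between the pads) lies 3 mm ahead of it (env.tip_reach is the distance from the TCP to the fingertips, in m); z points along the fingers, y is the line along which they close (so a half turn about z gives the same grasp; the last joint's range is limited). The gripper opens to 87 mm and grips with 3 to 60 N. Pads are 19 mm wide; open, the fingers measure 117 mm over their backs; the gripper's body (75 mm by 190 mm) begins 51 mm behind the grasp point.
Start: joints at [-73.505, 18.392, -4.016, 83.108, 1.295, 78.541, -3.26], TCP at [0.176, 0.626, 0.245] pointing down, gripper open.
Joint ranges: [-163.93, 163.93], [-17.29, 119.83], [-79.2, 71.16], [3.27, 140.29], [-89.18, 269.18], [5.43, 117.66], [-154.24, 154.24]. Speed limits (degrees/s): [147.25, 147.25, 180, 180, 180, 180, 180].

## Interface

Orientations are given as [roll, pitch, yaw] about the fixed x, y, z axes, in that order (R = Rz(yaw) Ry(pitch) Rx(roll)).
In Python, from cell import env gives the robot as it stands.
- The arm moves only by the shell command python3 -m creep 'ROWS' [FORCE]. ROWS is JSON, one flat list of numbers, 7 for each row, row after row: the finger opening in mm, from 0 to 87, then the shift along the tool's x, y, z in units of 30 mm (1.0 is 30 mm), then the turn, a rotation vector about the tool's x, y, z in units of 6 degrees (1.0 is 6 degrees). A call has 1 to 12 rows; each row is the pose to reach, as a shift and turn from the pose commanded when the call began, along the tool's axes at that moment; what a row does not reach only later rows make up. A row lasts 1/10 s, in which the tool goes at most 50 mm and 8.59 degrees, less where a joint would pass 70% of its speed; a pose out of reach is approached as far as the arm can. A call with a gripper value outside its range is refused whole. The fingers move at their own pace and stop on an object; FORCE is the grip in N (left out, the last holds). Time passes only in rows, so rows that repeat a pose let the fingers close. It gives the time, the measured TCP pose, the force, the opening and the grip force at its end, in the units of the state.
- env.get_obs(): the state, without advancing time (a new reading comes with each control period).
- env.read_camera(name): name is "scene" or "side" or "wrist"; returns a dict with "color" (480x640x3 uint8, red, green, blue), "depth" (480x640 float32, m along the optical axis (not along the pixel's ray), 0 where there is no reading), "fovy" (degrees; the focal length in pixels is half the picture's height over the tangent of half this angle, whatever the lens; pixels are square), "cx", "cy" (the principal point, pixels), "D" ([k1, k2, p1, p2, k3] as OpenCV has them; the pictures are not rectified), "R" (3x3) and "t" (3): a world point X has camera coordinates R X + t. Camera axes: x right, y down, z forward; pixel columns grow to the right and rows downward; lengths in m; the calibration is good to about 2 mm. A picture is of the moment at which its call begins.
- env.sign_off(): hands the job in; it is judged then, once.
The state is a dict: "time_s": time; "qpos": joint angles; "joint_velocities": joint speeds; "effort": joint torques, N m; "tool_pos": TCP position; "tool_rot": TCP orientation; "force": force on the tool from outside, world axes, zero at the start; "wrist_torque": the same for the moment, N m; "grip_width": finger opening in m; "grasp_force": force on a finger pad.
Only numpy, scipy, OpenCV 4.12 (cv2) and the standard library are available. Lean on these libraries where they do the work, as an engineer would, in place of code of your own. Each camera call takes 0.05 s, during which the arm holds its last target. There are 200 camera calls.

## Task

The flash on its square four-footed stand is rocking in the charging bay because two feet are up on the raised cable duct. Without lifting it out, turn it on its base until all four feet are down on the bay floor astride the duct, with the white flash window facing the blue front flap; then push the flap up until it is fully shut. Leave the other things on the desk where they are and do not tip the flash over.

Things in the scene. Friction and masses are not known exactly. Their poses are not given: they have to be found in the camera images.
- bay: Low open-topped birch-ply box fixed to the desk. Origin: on the desk, below the middle of the cable duct. Axes: +x to the back wall, -x to the front flap, z up. Its floor is 12 mm above the desk. Inner faces: side walls at y = +-95 mm, back wall at x = +100 mm; walls 70 mm high above the desk, 10 mm thick.
- duct (a point): Middle of the grey cable duct's top, straight above the bay's origin, 18 mm above the desk. The duct is raised 6 mm above the bay floor, 60 mm wide (bay x -30 to +30 mm) and runs along bay y from wall to wall. With the stand square to the bay and its axis over this point, its feet stand on the floor 8 mm clear of the duct on either side.
- head (a point): Centre of the black flash head, 72 mm long (x), 50 mm wide (y), 42 mm high: grip across the 50 mm width from above. On the stand's middle axis, 105 mm above the feet's undersides: 117 mm above the desk when all feet are on the bay floor. -x points out of the white window, z up. Flash and stand are one rigid loose piece, 0.3 to 0.6 kg. Below the head is the flash's body, 40 x 44 mm.
- plate (a point): Centre of the stand's square aluminium plate, 116 x 116 x 8 mm, 22 mm above the feet's undersides; same axes as the head. Four rubber feet, 14 mm diameter, 18 mm high, at x, y = +-45 mm. At the start turned 25 to 65 degrees anticlockwise (from above) from square with its window to the flap; two opposite feet are on the duct, so it leans or rocks by up to 6 degrees.
- window (a point): Centre of the white flash window on the front end of the head, 42 mm from the head's centre along the stand's -x.
- flap (a joint): Angle of the blue front flap, hinged along its bottom edge at the front of the bay: 0 = upright, shut (a hard stop); it grows as the flap leans down and outwards, towards bay -x, up to 1.2 rad; starts 0.5 to 0.85 rad open. Its hinge has friction and it stays where it is left; a level push of 2 to 4 N on its slippery outer face moves it.
- flap_edge (a point): Middle of the flap's upper (free) edge, 70 mm from the hinge line. The flap is 188 mm wide and 8 mm thick; shut, its outer face is at bay x = -80 mm, its inner face at -72 mm. While the stand is turned a corner of its plate is in the way.
- flap_hinge (a point): Middle of the flap's hinge line, at bay x = -76 mm, y = 0, 12 mm above the desk. Fixed to the bay, same axes.
- lens_tube: Bystander: white plastic lens tube standing upright beside the bay, 72 mm diameter, 115 mm high; origin under its centre.
- spike: Bystander: stainless tripod spike lying on the desk, 120 mm long, 28 mm high; origin under its middle.
- nd_filter: Bystander: tinted glass filter lying flat in a black ring, 78 mm diameter, 9 mm high; origin under its centre.
- cap_tray: Bystander: wooden tray of body caps, 200 x 130 x 35 mm; origin under its centre.
Not all that is in view belongs to the job. Leave any pink or yellow look-alike of the part that bears head alone.

How it is judged (in metres and radians):
On the way, in this order (a step that is already met when the one before it is completed fails the run):
1. the stand has all four feet on the bay floor, level, window towards the flap, with the flap still open (angle between head's own z axis and vertical below 0.03 rad and height (world z) of head below 0.1195 m and x of window in the frame of bay below -0.025 m and horizontal distance between head and bay below 0.05 m and value of joint flap above 0.2 rad), for 0.3 s.
2. the flap is pushed up shut (value of joint flap below 0.07 rad), for 0.2 s.
At the end, for the whole second after the job is handed in: The stand is in the bay (head axis within 50 mm of the bay's origin), level within 0.03 rad, its head centre no more than 2.5 mm above the height it has with all feet on the floor, window towards the flap; the flap is within 0.07 rad of shut (angle between head's own z axis and vertical below 0.03 rad and height (world z) of head below 0.1195 m and x of window in the frame of bay below -0.025 m and horizontal distance between head and bay below 0.05 m and value of joint flap below 0.07 rad); the robot touches nothing.
It fails at once if the stand is lifted more than about 50 mm, as if out of the bay (height (world z) of head above 0.173 m).
It fails at once if the flash is tipped by more than 0.4 rad (angle between head's own z axis and vertical above 0.4 rad).
It fails at once if a bystander is moved by more than 30 mm (distance of any of lens_tube, spike, nd_filter, cap_tray from where it was at the start of the episode above 0.03 m).
It also fails if it takes over 56 s, if anything falls off the work surface, if the arm or the gripper's body presses on something with over 40 N, if the wrist force passes 120 N, or if a joint passes its speed limit or range.

## Working session

There is one attempt and no reset: what is moved stays moved. The work goes in short steps, Python scripts to look and compute and a shell command to move; the robot and the scene stay as the last step left them, time stands still between calls to the robot, and variables do not carry over. Pictures are saved under pics/ and viewed, at most 10 in all, crops included, and the job is handed in when it is done.

```bash
mkdir -p pics; ls
cat > h.py <<'E'
import numpy as np, cv2
from cell import env
def K(c):
    f=240/np.tan(np.radians(c["fovy"])/2); return np.array([[f,0,c["cx"]],[0,f,c["cy"]],[0,0,1.]])
def shot(n,save=None):
    c=env.read_camera(n)
    if save: cv2.imwrite("pics/"+save,c["color"][:,:,::-1])
    return c
def ray(c,uv):
    p=cv2.undistortPoints(np.array(uv,float).reshape(-1,1,2),K(c),np.array(c["D"],float)).reshape(-1,2)
    R=np.array(c["R"]);t=np.array(c["t"])
    return -R.T@t,(np.c_[p,np.ones(len(p))])@R
def onplane(c,uv,z):
    o,d=ray(c,uv); return o+d*((z-o[2])/d[:,2])[:,None]
def cloud(c):
    v,u=np.mgrid[0:480,0:640]; o,d=ray(c,np.c_[u.ravel(),v.ravel()])
    return (o+d*c["depth"].reshape(-1,1)).reshape(480,640,3)
def proj(c,X):
    return cv2.projectPoints(np.array(X,float).reshape(-1,1,3),cv2.Rodrigues(np.array(c["R"]))[0],np.array(c["t"],float),K(c),np.array(c["D"],float))[0].reshape(-1,2)
E
python3 - <<'E'
from h import *
a=shot("scene","a.png");b=shot("side","b.png");
for c in (a,b): print(c["fovy"],-np.array(c["R"]).T@c["t"])
o=env.get_obs();print(o["time_s"],o["tool_pos"],o["tool_rot"])
E
```

```text
pics
44.4185500667353 [ 1.53231018 -0.46794364  0.94168882]
48.964049308460616 [0.47252317 0.72808618 0.99279845]
0.1 [0.17569124 0.62532423 0.24354629] [-1.79900984e+02  4.48381360e-03  1.64312699e+02]
```

View pics/a.png

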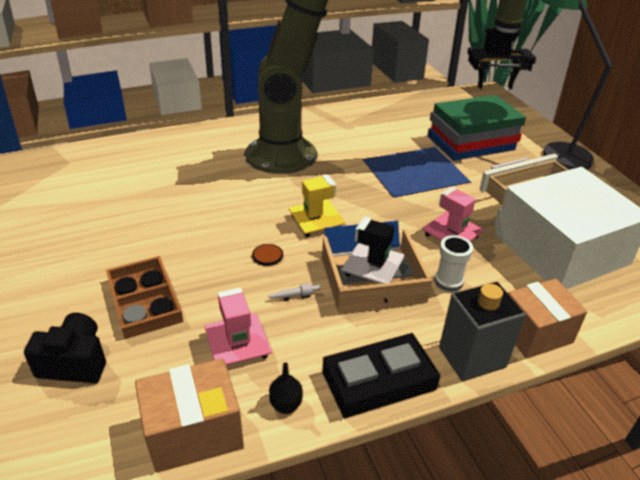

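View pics/b.png

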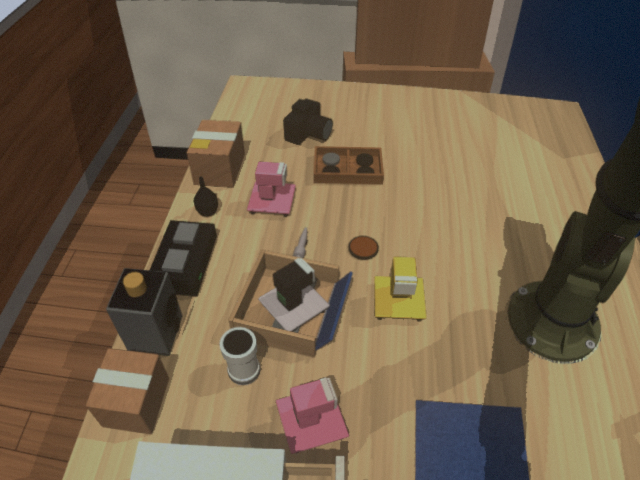

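Scene: bay in the middle (scene ~375,265; side ~290,305), blue flap on the robot's side, black head at (375,240) / (294,280), lens tube at (455,262). Pink and yellow look-alikes stand around it.

Run:
```python
from h import *
a=shot("scene");b=shot("side")
# wall tops (z~.07) from both clouds, near bay
P=[]
for c,roi in((a,(210,310,310,435)),(b,(245,355,225,360))):
    X=cloud(c);col=c["color"].astype(int);hsv=cv2.cvtColor(c["color"],cv2.COLOR_RGB2HSV)
    m=np.zeros((480,640),bool);m[roi[0]:roi[1],roi[2]:roi[3]]=1;m&=c["depth"]>0
    w=m&(abs(X[...,2]-.07)<.006)&(hsv[...,0]<25)&(hsv[...,1]>60)
    p=X[w][:,:2].astype(np.float32);r=cv2.minAreaRect(p);print("walls",len(p),r,cv2.boxPoints(r).round(3).tolist())
    h=m&(X[...,2]>.118)&(col.max(-1)<110); q=X[h]
    top=q[q[:,2]>np.percentile(q[:,2],60)]
    r=cv2.minAreaRect(top[:,:2].astype(np.float32));print("head",len(q),q[:,2].max(),r)
    wn=m&(X[...,2]>.09)&(X[...,2]<.15)&(col.min(-1)>150)&(np.hypot(*(X[...,:2]-q[:,:2].mean(0)).transpose(2,0,1))<.07); print("white",wn.sum(),X[wn].mean(0) if wn.any() else 0)
    bl=m&(hsv[...,0]>100)&(hsv[...,0]<130)&(hsv[...,1]>110)&(X[...,2]>.015)
    f=X[bl]; print("flap",len(f),f.min(0),f.max(0)); cc=f.mean(0);u,s,vt=np.linalg.svd(f-cc,full_matrices=False);print(cc,vt[2],s)
```

```text
walls 1013 ((0.5676488876342773, 0.04115269333124161), (0.21332305669784546, 0.3147442042827606), 81.24589538574219) [[0.3959999978542328, -0.03999999910593033], [0.7070000171661377, -0.08799999952316284], [0.7390000224113464, 0.12300000339746475], [0.42800000309944153, 0.17100000381469727]]
head 667 0.14990535250838588 ((0.610744297504425, 0.03773583471775055), (0.06519575417041779, 0.05024683475494385), 45.116371154785156)
white 97 [0.58508365 0.01488641 0.14448617]
flap 874 [ 0.48590798 -0.04044441  0.0172516 ] [0.64789536 0.14205174 0.14574719]
[0.52370904 0.02445769 0.05506004] [ 0.5062484  -0.11857228 -0.85419739] [1.62634316 1.08722371 0.5438823 ]
walls 1165 ((0.6108282804489136, 0.033799171447753906), (0.21479181945323944, 0.21566200256347656), 79.97079467773438) [[0.4860000014305115, -0.05299999937415123], [0.6980000138282776, -0.09099999815225601], [0.7360000014305115, 0.12099999934434891], [0.5230000019073486, 0.15800000727176666]]
head 828 0.14906312246460518 ((0.609734296798706, 0.040694981813430786), (0.058083243668079376, 0.049355655908584595), 46.70734405517578)
white 99 [0.58293321 0.01498439 0.14476547]Traceback (most recent call last):
  File "<stdin>", line 15, in <module>
    return umr_minimum(a, axis, None, out, keepdims, initial, where)
ValueError: zero-size array to reduction operation minimum which has no identity
```

```bash
cat >> h.py <<'E'
from scipy.spatial.transform import Rotation as Ro
def rel(p,yaw,pitch=0,roll=180):
    o=env.get_obs();R=Ro.from_euler("xyz",o["tool_rot"],degrees=True);T=Ro.from_euler("xyz",[roll,pitch,yaw],degrees=True)
    print("rel",(R.inv().apply(np.array(p)-o["tool_pos"])/.03).round(3),((R.inv()*T).as_rotvec(degrees=True)/6).round(3),"tcp",np.round(o["tool_pos"],4),np.round(o["tool_rot"],2))
E
python3 - <<'E'
from h import *
rel([.39,.33,.28],104);rel([.61,.038,.26],44)
E
```

```text
rel [-9.54  -7.553 -1.194] [-9.0000e-03  7.0000e-03  1.0052e+01] tcp [0.1757 0.6255 0.2439] [-1.7994e+02  1.0000e-02  1.6431e+02]
rel [-19.232 -14.941  -0.518] [-5.0000e-03  1.2000e-02  2.0052e+01] tcp [0.1757 0.6255 0.2439] [-1.7994e+02  1.0000e-02  1.6431e+02]
```

```bash
python3 -m creep '[87,-4.8,-3.8,-1.1,0,0,5, 87,-9.5,-7.5,-1.2,0,0,10, 87,-9.5,-7.5,-1.2,0,0,10, 87,-9.5,-7.5,-1.2,0,0,10, 87,-19.2,-14.9,-0.5,0,0,20, 87,-19.2,-14.9,-0.5,0,0,20, 87,-19.2,-14.9,-0.5,0,0,20, 87,-19.2,-14.9,-0.5,0,0,20, 87,-19.2,-14.9,-0.5,0,0,20, 87,-19.2,-14.9,-0.5,0,0,20, 87,-19.2,-14.9,-0.5,0,0,20, 87,-19.2,-14.9,-0.5,0,0,20]'; python3 -c "
from h import *
rel([.61,.038,.26],44);print(np.round(env.get_obs()['qpos'],1))"
```

```text
time_s: 1.4
tool_pos: [0.5323, 0.1426, 0.2614]
tool_rot: [180.0, -0.0, 60.8]
force: [0.4, 0.3, 0.3]
grip_width: 0.0869
grasp_force: 0.0
rel [-1.783  3.96   0.046] [-0.    -0.008  2.806] tcp [0.5323 0.1426 0.2614] [ 1.800e+02 -5.000e-02  6.084e+01]
[-42.9   5.8  27.1  96.9  -2.7  77.9 -44.4]
```

```bash
python3 -m creep '[87,-1.78,3.96,0.05,0,0,2.8, 87,-1.78,3.96,0.05,0,0,2.8, 87,-1.78,3.96,0.05,0,0,2.8, 87,-1.78,3.96,0.05,0,0,2.8, 87,-1.78,3.96,0.05,0,0,2.8, 87,-1.78,3.96,0.05,0,0,2.8]'
python3 - <<'E'
from h import *
c=shot("wrist","w.png");X=cloud(c);o=env.get_obs();print(o["tool_pos"],o["tool_rot"],np.round(o["qpos"],1),-np.array(c["R"]).T@c["t"])
col=c["color"].astype(int)
m=(c["depth"]>0)&(X[...,2]>.118)&(X[...,2]<.16)&(np.hypot(X[...,0]-.61,X[...,1]-.04)<.09)
d=m&(col.max(-1)<110);w=m&(col.min(-1)>140)
for k in(d,w): print(k.sum(),X[k].mean(0).round(4) if k.any() else 0, cv2.minAreaRect(X[k][:,:2].astype(np.float32)) if k.any() else 0, X[k][:,2].max() if k.any() else 0)
q=X[d];A=np.c_[q[:,:2]-q[:,:2].mean(0),np.ones(len(q))];print(np.linalg.lstsq(A,q[:,2],rcond=None)[0])
E
```

```text
time_s: 2.0
tool_pos: [0.6093, 0.0421, 0.2595]
tool_rot: [-179.9, -0.0, 44.5]
force: [-0.6, 0.1, 0.2]
grip_width: 0.0871
grasp_force: 0.0
[0.60926982 0.04239087 0.25962336] [-1.79931002e+02 -2.76993487e-02  4.45520659e+01] [-34.2  14.5  33.4  88.9  -8.1  79.1 -45.4] [0.6657215  0.09655127 0.39983908]
4444 [0.6124 0.0418 0.1431] ((0.6069621443748474, 0.03598478436470032), (0.06933068484067917, 0.05000152438879013), 44.4058723449707) 0.14657417546644985
981 [0.5845 0.0142 0.1447] ((0.6041175127029419, 0.032920949161052704), (0.07574379444122314, 0.045925360172986984), 43.900634765625) 0.14743556806637048
[-0.05370437 -0.05526161  0.14313188]
```

View pics/w.png

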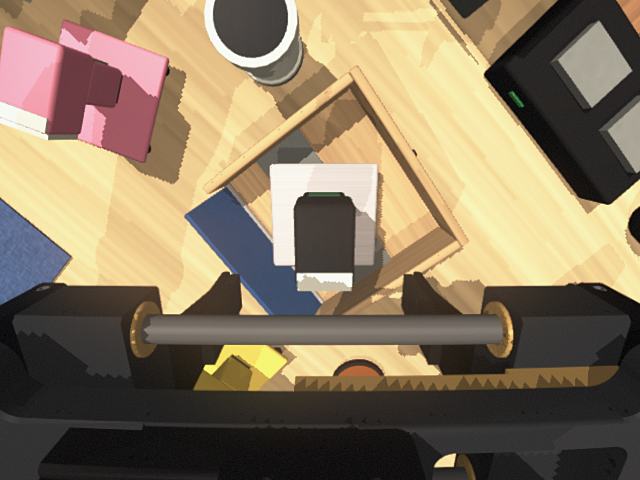

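Run:
```python
from h import *
c=shot("wrist");X=cloud(c);col=c["color"].astype(int)
p=np.array([.61,.04]);y=np.radians(44.3);ex=np.array([np.cos(y),np.sin(y)]);ey=np.array([-ex[1],ex[0]])
m=(c["depth"]>0)&(X[...,2]>.118)&(X[...,2]<.16)&(np.hypot(X[...,0]-.61,X[...,1]-.04)<.09)
pl=X[...,2]-(.1431-.0537*(X[...,0]-.6124)-.0553*(X[...,1]-.0418))
for n,k in(("dark",m&(col.max(-1)<110)&(abs(pl)<.003)),("white",m&(col.min(-1)>140))):
    q=X[k];s=(q[:,:2]-p)@ex;t=(q[:,:2]-p)@ey
    print(n,len(q),np.percentile(s,[1,5,50,95,99]).round(4),np.percentile(t,[1,5,50,95,99]).round(4),np.percentile(q[:,2],[1,50,99]).round(4))
rel([.61,.039,.2],44.3,4.4);rel([.61,.039,.128],44.3,4.4)
```

```text
dark 3946 [-0.0279 -0.0254  0.0009  0.0276  0.0293] [-0.0243 -0.0222 -0.0007  0.0215  0.0234] [0.1399 0.144  0.1456]
white 987 [-0.0462 -0.0456 -0.0358 -0.0289 -0.0284] [-0.0236 -0.0213 -0.0011  0.0199  0.0219] [0.1402 0.1455 0.1474]
rel [-0.063  0.097  1.991] [-0.007 -0.739  0.043] tcp [0.6093 0.0423 0.2597] [-1.7995e+02 -3.0000e-02  4.4560e+01]
rel [-0.064  0.099  4.391] [-0.007 -0.739  0.043] tcp [0.6093 0.0423 0.2597] [-1.7995e+02 -3.0000e-02  4.4560e+01]
```

```bash
python3 -m creep '[87,-0.2,0.1,1.5,0,-0.74,0, 87,-0.2,0.1,2.5,0,-0.74,0, 87,-0.2,0.1,3.5,0,-0.74,0, 87,-0.2,0.1,4.4,0,-0.74,0, 87,-0.2,0.1,4.4,0,-0.74,0, 87,-0.2,0.1,4.4,0,-0.74,0, 46,-0.2,0.1,4.4,0,-0.74,0, 46,-0.2,0.1,4.4,0,-0.74,0, 46,-0.2,0.1,4.4,0,-0.74,0, 46,-0.2,0.1,4.4,0,-0.74,0, 46,-0.2,0.1,4.4,0,-0.74,0, 46,-0.2,0.1,4.4,0,-0.74,0]' 20; python3 -c "
from h import *
o=env.get_obs();print(o['grip_width'],o['grasp_force'],o['force'])
rel([.61,.037,.132],44,0)
rel([.61,.037,.134],-9.5,0)"
```

```text
time_s: 3.3
tool_pos: [0.6075, 0.0343, 0.1278]
tool_rot: [-180.0, 4.4, 44.4]
force: [-1.7, -0.5, 2.2]
grip_width: 0.0503
grasp_force: 20.1
0.05034565005899195 20.06386256427504 [-1.69376202 -0.45708667  2.1791279 ]
rel [ 0.112 -0.006 -0.148] [-0.004  0.739  0.065] tcp [0.6075 0.0343 0.1278] [-179.96    4.43   44.39]
rel [ 0.107 -0.006 -0.215] [0.341 0.687 8.977] tcp [0.6075 0.0343 0.1278] [-179.96    4.43   44.39]
```

```bash
python3 -m creep '[46,0.05,0,-0.3,0,0.74,0, 46,0.1,0,-0.3,0,0.74,0, 46,0.1,0,-0.3,0.1,0.73,3, 46,0.1,0,-0.3,0.2,0.71,6, 46,0.1,0,-0.3,0.34,0.69,8.98, 46,0.1,0,-0.3,0.34,0.69,8.98, 46,0.1,0,-0.3,0.34,0.69,8.98, 46,0.1,0,-0.3,0.34,0.69,8.98, 46,0.1,0,-0.3,0.34,0.69,8.98, 46,0.1,0,-0.3,0.34,0.69,8.98, 46,0.1,0,-0.3,0.34,0.69,8.98, 46,0.1,0,-0.3,0.34,0.69,8.98]'
python3 - <<'E'
from h import *
o=env.get_obs();print(o['grip_width'],o['force'],np.round(o['qpos'],1))
c=shot("wrist","w2.png");b=shot("side","b2.png")
rel([.6105,.034,.13],-9.5)
X=cloud(c);hsv=cv2.cvtColor(c["color"],cv2.COLOR_RGB2HSV)
for z in(.07,):
  k=(c["depth"]>0)&(abs(X[...,2]-.07)<.004)&(hsv[...,0]<25)&(hsv[...,1]>60)&(np.hypot(X[...,0]-.61,X[...,1]-.035)<.17)
  r=cv2.minAreaRect(X[k][:,:2].astype(np.float32));print(k.sum(),r,cv2.boxPoints(r).round(4).tolist())
E
```

```text
time_s: 4.5
tool_pos: [0.6101, 0.0367, 0.1361]
tool_rot: [179.9, -0.0, -9.5]
force: [-0.4, -0.4, -4.8]
grip_width: 0.0499
grasp_force: 20.0
0.04989132742999027 [-0.38606852 -0.40197683 -4.80237835] [-39.6  21.5  41.4  97.8 -15.3  66.5 -93.4]
rel [0.023 0.082 0.211] [ 0.006 -0.005  0.001] tcp [0.6102 0.0365 0.1363] [ 1.7996e+02 -3.0000e-02 -9.5000e+00]
12790 ((0.659087598323822, 0.055464282631874084), (0.26940983533859253, 0.12900365889072418), 80.62255859375) [[0.5734999775886536, -0.06689999997615814], [0.7008000016212463, -0.08799999952316284], [0.744700014591217, 0.17790000140666962], [0.6173999905586243, 0.1988999992609024]]
```

View pics/w2.png

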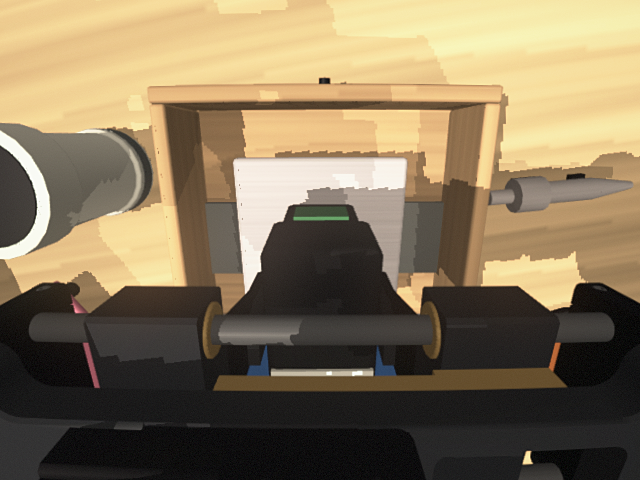

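```bash
python3 -c "
import cv2
a=cv2.imread('pics/b2.png')[220:380,200:400];cv2.imwrite('pics/b2c.png',cv2.resize(a,None,fx=3.5,fy=3.5,interpolation=cv2.INTER_CUBIC))"
```

```text
(no output)
```

View pics/b2c.png

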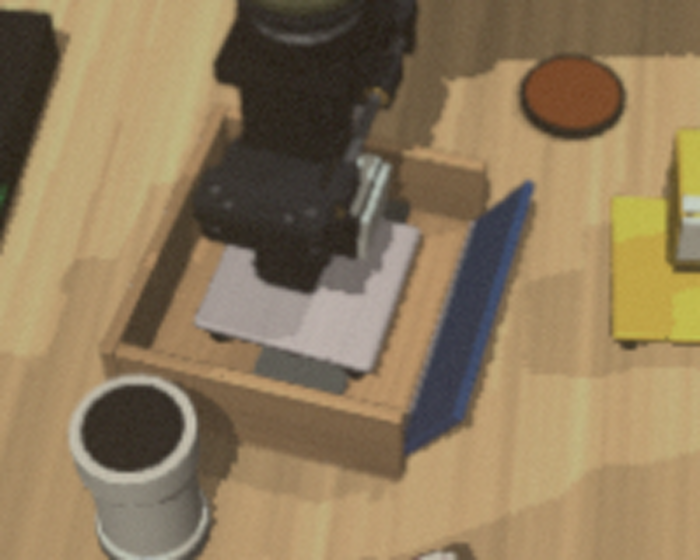

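The stand is square in the bay, held ~8 mm up: plate back edge at wrist row 158, duct's back edge at row 203 on both sides. I'll check the fore-aft centring against the duct.

Run:
```python
from h import *
c=shot("wrist");X=cloud(c);g=c["color"].astype(int)
y=np.radians(-9.5);ex=np.array([np.cos(y),np.sin(y)])
s=(X[...,:2]-[.6105,.034])@ex
k=(g.max(-1)-g.min(-1)<25)&(g.max(-1)<140)&(c["depth"]>0)&(abs(X[...,2]-.018)<.006)
k[:, :204]=0;k[:,445:]=0
for u in list(range(212,230,4))+list(range(414,440,4)):
    v=np.where(k[:,u])[0]; print(u,len(v),s[v[0],u].round(4),s[v[-1],u].round(4),X[v[len(v)//2],u,2].round(4)) if len(v) else 0
pl=(g.min(-1)>130)&(c["depth"]>0)&(X[...,2]>.03)&(X[...,2]<.06)&(g.max(-1)-g.min(-1)<40)
for u in range(250,400,30):
    v=np.where(pl[:,u])[0]; print("plate",u,s[v[0],u].round(4),X[v[0]+3,u,2].round(4)) if len(v) else 0
i=np.where(k)[0].max();
```

```text
212 69 0.0281 -0.0304 0.0189
216 70 0.0281 -0.0308 0.0188
220 70 0.028 -0.0312 0.018
224 69 0.0281 -0.0307 0.0183
228 69 0.0281 -0.0307 0.0183
414 70 0.0289 -0.0303 0.0179
418 70 0.0289 -0.0301 0.0172
422 70 0.0288 -0.0304 0.0194
426 70 0.0288 -0.0302 0.0179
430 70 0.0287 -0.0301 0.0168
434 68 0.0289 -0.0298 0.0183
438 52 0.0289 -0.0136 0.0179
plate 250 0.0653 0.0567
plate 280 0.0653 0.055
plate 310 0.0657 0.0557
plate 340 0.0657 0.0556
plate 370 0.0658 0.0554
```

Run:
```python
from h import *
c=shot("wrist");X=cloud(c);g=c["color"].astype(int)
y=np.radians(-9.5);ex=np.array([np.cos(y),np.sin(y)]);ey=np.array([-ex[1],ex[0]])
s=(X[...,:2]-[.6105,.034])@ex;t=(X[...,:2]-[.6105,.034])@ey
k=(g.min(-1)>120)&(c["depth"]>0)&(X[...,2]>.03)&(X[...,2]<.07)&(g.max(-1)-g.min(-1)<40)&(abs(t)<.07)&(s<.07)&(s>-.02)
A=np.c_[s[k],t[k],np.ones(k.sum())];r=np.linalg.lstsq(A,X[k][:,2],rcond=None)[0];print(k.sum(),r,np.std(A@r-X[k][:,2]),np.percentile(t[k],[1,99]),np.percentile(s[k],[1,99]))
```

```text
11998 [0.05063812 0.00795547 0.05276865] 0.0007458870668553296 [-0.0538772   0.05900748] [-0.01595627  0.06539727]
```

```bash
python3 -m creep '[46,-0.15,0.08,0,0,-0.48,0, 46,-0.15,0.08,0,0,-0.48,0, 46,-0.15,0.08,0.2,0,-0.48,0, 46,-0.15,0.08,0.35,0,-0.48,0, 46,-0.15,0.08,0.35,0,-0.48,0]'
python3 - <<'E'
from h import *
c=shot("wrist");X=cloud(c);g=c["color"].astype(int);print(env.get_obs()["force"])
y=np.radians(-9.5);ex=np.array([np.cos(y),np.sin(y)]);ey=np.array([-ex[1],ex[0]])
s=(X[...,:2]-[.6105,.034])@ex;t=(X[...,:2]-[.6105,.034])@ey
k=(g.min(-1)>120)&(c["depth"]>0)&(X[...,2]>.025)&(X[...,2]<.06)&(g.max(-1)-g.min(-1)<40)&(abs(t)<.07)&(s<.07)&(s>-.02)
A=np.c_[s[k],t[k],np.ones(k.sum())];r=np.linalg.lstsq(A,X[k][:,2],rcond=None)[0];print(k.sum(),r,np.percentile(t[k],[1,99]),np.percentile(s[k],[1,99]))
E
```

```text
time_s: 5.2
tool_pos: [0.6047, 0.0352, 0.1249]
tool_rot: [180.0, 2.9, -9.5]
force: [-0.7, -0.2, -4.2]
grip_width: 0.0499
grasp_force: 20.0
[ 0.45413335 -0.64383948 -4.41688526]
11582 [-0.00285855  0.00633146  0.04123204] [-0.05621271  0.05661468] [-0.01734213  0.05554854]
```

```bash
python3 -m creep '[46,0,0,0.08,0,0,0, 46,0,0,0.13,0,0,0, 46,0,0,0.13,0,0,0, 56,0,0,0.13,0,0,0, 60,0,0,0.13,0,0,0, 87,0,0,0.13,0,0,0, 87,0,0,0.13,0,0,0, 87,0,0,0.13,0,0,0, 87,0,0,0.13,0,0,0, 87,0,0,-1.5,0,0,0, 87,0,0,-3,0,0,0, 87,0,0,-3.5,0,0,0]'
python3 - <<'E'
from h import *
c=shot("wrist");X=cloud(c);g=c["color"].astype(int);print(env.get_obs()["force"])
y=np.radians(-9.5);ex=np.array([np.cos(y),np.sin(y)]);ey=np.array([-ex[1],ex[0]]);O=np.array([.6105,.034])
s=(X[...,:2]-O)@ex;t=(X[...,:2]-O)@ey
k=(g.min(-1)>120)&(c["depth"]>0)&(X[...,2]>.02)&(X[...,2]<.06)&(g.max(-1)-g.min(-1)<40)&(abs(t)<.07)&(s<.07)&(s>-.02)
A=np.c_[s[k],t[k],np.ones(k.sum())];r=np.linalg.lstsq(A,X[k][:,2],rcond=None)[0];print(k.sum(),r,np.percentile(t[k],[1,99]),np.percentile(s[k],[1,99]))
b=shot("side","b3.png");X=cloud(b);hsv=cv2.cvtColor(b["color"],cv2.COLOR_RGB2HSV)
s=(X[...,:2]-O)@ex;t=(X[...,:2]-O)@ey
f=(b["depth"]>0)&(hsv[...,0]>100)&(hsv[...,0]<130)&(hsv[...,1]>90)&(s<-.06)&(s>-.19)&(abs(t)<.11)
for lo in np.arange(.01,.08,.01):
    q=f&(X[...,2]>=lo)&(X[...,2]<lo+.01)
    if q.any(): print(lo.round(3),q.sum(),s[q].mean().round(4),s[q].min().round(4),np.percentile(t[q],[2,98]).round(3))
# bystander heights & neighbours in front of flap
h=(b["depth"]>0)&(s<-.09)&(s>-.35)&(abs(t)<.13)&(X[...,2]>.01)&~f
print(h.sum(), [ (np.percentile(v[h],[1,99]).round(3)) for v in(s,t,X[...,2])])
for yw in (-9.5,80.5): rel([*(O-.16*ex),.2],yw)
E
```

```text
time_s: 6.45
tool_pos: [0.613, 0.0336, 0.2359]
tool_rot: [-179.9, 2.4, -9.5]
force: [0.3, -0.2, 0.1]
grip_width: 0.0869
grasp_force: 0.0
[1.22152983 0.13227492 0.95392254]
5515 [-0.00448166  0.00063895  0.0383442 ] [-0.05643136  0.05663661] [-0.01837693  0.05609931]
0.06 19 -0.1135 -0.1146 [-0.073  0.079]
0.07 81 -0.1131 -0.1154 [-0.082  0.09 ]
15257 [array([-0.347, -0.092]), array([-0.117,  0.061]), array([0.023, 0.704])]
rel [-5.338  0.011  1.363] [-0.015  0.422 -0.005] tcp [0.6123 0.0339 0.2338] [-179.91    2.53   -9.53]
rel [-5.338  0.011  1.363] [ -0.343   0.32  -15.002] tcp [0.6123 0.0339 0.2338] [-179.91    2.53   -9.53]
```

View pics/b3.png

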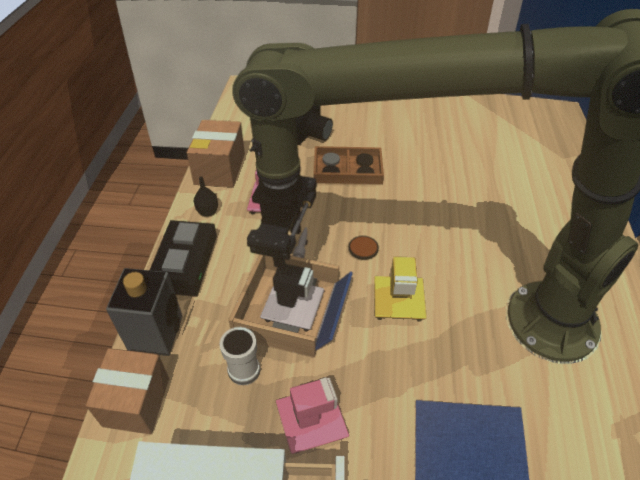

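Run:
```python
from h import *
y=np.radians(-9.5);ex=np.array([np.cos(y),np.sin(y)]);ey=np.array([-ex[1],ex[0]]);O=np.array([.6105,.034])
b=shot("side");X=cloud(b);hsv=cv2.cvtColor(b["color"],cv2.COLOR_RGB2HSV)
s=(X[...,:2]-O)@ex;t=(X[...,:2]-O)@ey
k=np.zeros((480,640),bool);k[250:325,370:430]=1;k&=(b["depth"]>0)&(X[...,2]>.015)
for lo in(.02,.05,.08,.11,.14): 
    q=k&(X[...,2]>lo);print(lo,q.sum(),[np.percentile(v[q],[1,99]).round(3) for v in(s,t,X[...,2])] if q.any() else 0)
tip=.062
def tgt(st,tz,p): # tip position s, z; pitch leaning body to -s
    a=np.radians(p); c=env.tip_reach; q=O+ex*(st-c*np.sin(a)); return [*q,tz+c*np.cos(a)]
for st,tz in((-.15,.15),(-.15,.062),(-.08,.062)): rel(tgt(st,tz,10),-9.5,-10)
print(env.tip_reach)
```

```text
0.02 2565 [array([-0.293, -0.17 ]), array([-0.142, -0.027]), array([0.021, 0.129])]
0.05 928 [array([-0.261, -0.202]), array([-0.123, -0.045]), array([0.059, 0.13 ])]
0.08 912 [array([-0.261, -0.202]), array([-0.123, -0.045]), array([0.087, 0.13 ])]
0.11 730 [array([-0.26 , -0.202]), array([-0.123, -0.046]), array([0.111, 0.13 ])]
0.14 0 0
rel [-5.042  0.008  2.234] [-0.003  2.124 -0.004] tcp [0.611  0.0341 0.2314] [-179.98    2.75   -9.52]
rel [-4.901  0.009  5.164] [-0.003  2.124 -0.004] tcp [0.611  0.0341 0.2314] [-179.98    2.75   -9.52]
rel [-2.57   0.008  5.052] [-0.003  2.124 -0.004] tcp [0.611  0.0341 0.2314] [-179.98    2.75   -9.52]
0.022
```

```bash
python3 -m creep '[0,-1.6,-0.5,0,0,0.7,0, 0,-3.2,-1,0,0,1.4,0, 0,-4.7,-1.35,0,0,2.12,0, 0,-4.7,-1.35,0.5,0,2.12,0, 0,-4.7,-1.35,2.0,0,2.12,0, 0,-4.65,-1.35,3.3,0,2.12,0, 0,-4.6,-1.35,4.3,0,2.12,0, 0,-4.58,-1.35,5.15,0,2.12,0, 0,-4.58,-1.35,5.15,0,2.12,0, 0,-4.58,-1.35,5.15,0,2.12,0]'
python3 - <<'E'
from h import *
y=np.radians(-9.5);ex=np.array([np.cos(y),np.sin(y)]);ey=np.array([-ex[1],ex[0]]);O=np.array([.6105,.034])
def tgt(st,tz,p): 
    a=np.radians(p); c=.022; q=O+ex*(st-c*np.sin(a))+.04*ey; return [*q,tz+c*np.cos(a)]
for st in(-.14,-.12,-.1,-.09): rel(tgt(st,.062,10),-9.5,-10)
print(env.get_obs()["force"]);shot("side","b4.png")
E
```

```text
time_s: 7.6
tool_pos: [0.4734, 0.0975, 0.0824]
tool_rot: [179.8, -9.8, -9.5]
force: [0.0, -0.3, 0.4]
grip_width: 0.0149
grasp_force: 0.0
rel [ 0.069 -0.    -0.032] [0.026 0.036 0.002] tcp [0.4734 0.0975 0.0824] [179.84  -9.78  -9.49]
rel [ 0.726 -0.     0.081] [0.026 0.036 0.002] tcp [0.4734 0.0975 0.0824] [179.84  -9.78  -9.49]
rel [ 1.383 -0.     0.195] [0.026 0.036 0.002] tcp [0.4734 0.0975 0.0824] [179.84  -9.78  -9.49]
rel [ 1.712 -0.     0.251] [0.026 0.036 0.002] tcp [0.4734 0.0975 0.0824] [179.84  -9.78  -9.49]
[ 0.00554859 -0.29198812  0.3790802 ]
```

View pics/b4.png

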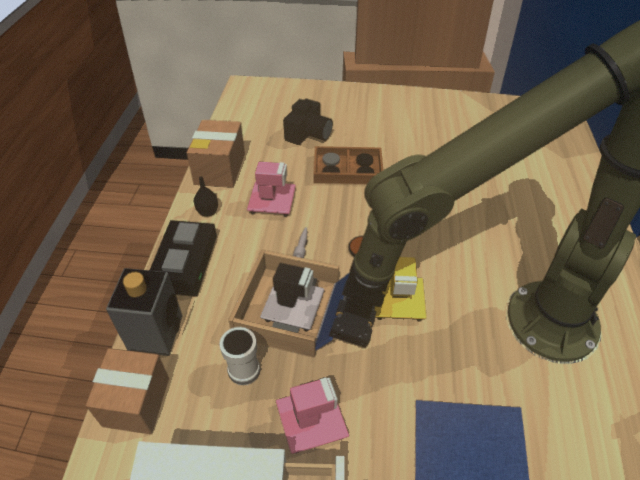

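The flash stands square in the bay and the gripper is outside the flap (side ~ (355,315)), clear of the yellow look-alike. Now I'll push.

```bash
python3 -m creep '[0,0.3,0,0,0,0,0, 0,0.6,0,0.05,0,0,0, 0,0.8,0,0.1,0,0,0, 0,1.0,0,0.13,0,0,0, 0,1.2,0,0.16,0,0,0, 0,1.4,0,0.2,0,0,0, 0,1.5,0,0.22,0,0,0, 0,1.6,0,0.23,0,0,0, 0,1.7,0,0.25,0,0,0, 0,1.7,0,0.25,0,0,0]'; python3 -c "
from h import *
for i in range(3): b=shot('side'); print(env.get_obs()['force'],env.get_obs()['tool_pos'])"
```

```text
time_s: 8.65
tool_pos: [0.5232, 0.0897, 0.0838]
tool_rot: [179.9, -9.6, -9.5]
force: [-7.6, 2.3, 4.0]
grip_width: 0.0007
grasp_force: 3.7
[-6.62541341  1.88852445  2.94871446] [0.52314642 0.08974215 0.08376946]
[-6.21198677  1.13135662  3.15019357] [0.52312897 0.08972252 0.0837676 ]
[-7.32744417  0.66652041  2.74271828] [0.52313709 0.08970467 0.08377334]
```

```bash
cat > f.py <<'E'
from h import *
y=np.radians(-9.5);ex=np.array([np.cos(y),np.sin(y)]);ey=np.array([-ex[1],ex[0]]);O=np.array([.6105,.034])-.0011*ex
for n in("side","scene"):
    b=shot(n);X=cloud(b);hsv=cv2.cvtColor(b["color"],cv2.COLOR_RGB2HSV)
    s=(X[...,:2]-O)@ex;t=(X[...,:2]-O)@ey
    f=(b["depth"]>0)&(hsv[...,0]>100)&(hsv[...,0]<130)&(hsv[...,1]>90)&(s<-.05)&(s>-.19)&(abs(t)<.1)&(X[...,2]<.1)
    for lo in np.arange(.02,.1,.01):
        q=f&(X[...,2]>=lo)&(X[...,2]<lo+.01)
        if q.sum()>5: print(n,lo.round(3),q.sum(),np.percentile(s[q],[5,50,95]).round(4))
E
python3 f.py
```

```text
scene 0.02 54 [-0.0759 -0.0733 -0.0698]
scene 0.03 130 [-0.0757 -0.0725 -0.0689]
scene 0.04 140 [-0.0767 -0.0728 -0.0681]
scene 0.05 137 [-0.0765 -0.0725 -0.0688]
scene 0.06 148 [-0.0763 -0.0726 -0.0692]
scene 0.07 155 [-0.0766 -0.0725 -0.0691]
scene 0.08 69 [-0.0766 -0.0729 -0.0683]
```

The flap's inner face is vertical at bay x = -72.5 mm, so it is shut. Backing off.

```bash
python3 -m creep '[0,-0.3,0,-0.05,0,0,0, 0,-0.8,0,-0.13,0,0,0, 0,-1.3,0,-0.2,0,0,0, 0,-1.5,0,-1.5,0,0,0, 0,-1.8,0,-3,0,0,0, 0,-2,0,-4.5,0,0,0, 0,-2,0,-5,0,0,0, 0,-2,0,-5,0,0,0]'; python3 f.py
python3 - <<'E'
from f import *
a=shot("scene","a5.png");X=cloud(a);g=a["color"].astype(int)
s=(X[...,:2]-O)@ex;t=(X[...,:2]-O)@ey
m=(a["depth"]>0)&(abs(s)<.06)&(abs(t)<.06)
k=m&(g.max(-1)<110)&(X[...,2]>.13)&(X[...,2]<.16);q=X[k];A=np.c_[s[k],t[k],np.ones(k.sum())]
print("top",k.sum(),np.linalg.lstsq(A,q[:,2],rcond=None)[0],s[k].mean(),t[k].mean())
p=m&(X[...,2]>.03)&(X[...,2]<.046)&(g.min(-1)>110);A=np.c_[s[p],t[p],np.ones(p.sum())];print("plate",p.sum(),np.linalg.lstsq(A,X[p][:,2],rcond=None)[0],np.percentile(s[p],[1,99]))
E
```

```text
time_s: 9.7
tool_pos: [0.4432, 0.1045, 0.2254]
tool_rot: [-179.7, -10.2, -9.6]
force: [0.1, 0.2, 0.2]
grip_width: 0.0006
grasp_force: 0.0
side 0.07 21 [-0.0795 -0.0774 -0.0762]
side 0.08 87 [-0.0797 -0.078  -0.0759]
scene 0.02 58 [-0.077  -0.0736 -0.0701]
scene 0.03 116 [-0.0767 -0.0724 -0.0691]
scene 0.04 138 [-0.0758 -0.0726 -0.0687]
scene 0.05 137 [-0.0757 -0.0724 -0.0696]
scene 0.06 148 [-0.0759 -0.0726 -0.069 ]
scene 0.07 156 [-0.0763 -0.0725 -0.0691]
scene 0.08 98 [-0.0783 -0.0729 -0.0683]
side 0.07 20 [-0.0794 -0.0775 -0.0757]
side 0.08 96 [-0.0796 -0.0779 -0.0759]
scene 0.02 50 [-0.0773 -0.0734 -0.0706]
scene 0.03 118 [-0.0761 -0.0721 -0.069 ]
scene 0.04 148 [-0.0761 -0.0724 -0.068 ]
scene 0.05 137 [-0.0766 -0.0727 -0.0689]
scene 0.06 151 [-0.0762 -0.0724 -0.0691]
scene 0.07 150 [-0.0764 -0.0722 -0.0693]
scene 0.08 95 [-0.0774 -0.0731 -0.0693]
top 429 [-0.03789583  0.02553433  0.13842796] 0.009908819322117821 -0.001598911786976937
plate 1081 [-0.00497236 -0.00388763  0.03889398] [-0.05455432  0.05887997]
```

View pics/a5.png

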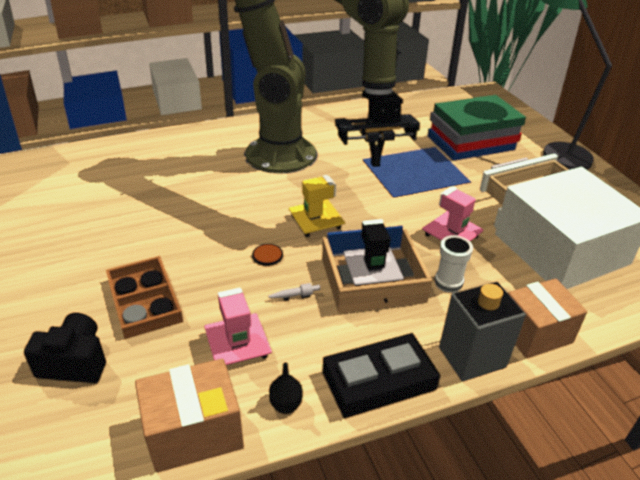

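The scene view shows the flash level and square in the bay at (375,250), the flap upright at (370,238), the bystanders in place and the arm clear.

```bash
python3 -c "
from cell import env
print(env.sign_off())"
```

```text
the job is handed in; nothing more can be done
None
```

The job is handed in with no verdict returned: my last images show the flash level astride the duct with its window to the flap, the flap shut, the bystanders in place and the arm clear. To turn the flash I raised it about 8 mm inside the bay.

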